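Shoot the gate's sliding bolt past its spring plunger

TASK

The garden gate is shut but its bolt is still drawn. Press the brass spring plunger down and, keeping it down, push the red thumb-piece so that the bolt slides over the plunger and fully home into the keeper on the post, and the plunger springs right up again behind it. Only press and push: do not disturb anything that stands on the table or on the gate.

Things in the scene. Friction and masses are not known exactly. Their poses are not given: they have to be found in the camera images.
- gate: Wooden garden gate and latch post, fixed just beyond the table's far edge; flat cap rail 130 mm wide, 35 to 80 mm above the table, with a galvanised sliding bolt screwed flat on it. Origin: on the rail's upper face, straight below the centre of the brass plunger. Axes: z up, +y along the rail to the latch post (the way the bolt shoots), +x away from the robot.
- keeper (a point): Centre of the steel staple on top of the post that the bolt's flat bar (24 x 10 mm) enters: at gate x = 32, y = 165, 11 mm above the rail, its roof 22 mm above the rail. The gap between gate and post lies at gate y = 137 to 147 mm.
- plunger_top (a point): Centre of the top face of the brass spring plunger, a flat oblong press pad 24 mm (gate x) by 40 mm (gate y). Right up, it is 32 mm above the rail and stands 12 mm out of a black housing whose flat top (20 mm above the rail) spans gate x = -22 to 18, y = -50 to 105 mm; fully pressed, flush with it. Moves straight down with the plunger.
- plunger (a joint): How far the plunger is pressed, m: 0 = right up, 0.012 = flush with the housing. Spring force about 3.5 N at the top, 8 N fully down. Pressed less than 7 mm it blocks the bolt's steel stop lug; from 7 mm on the lug slides over it and then keeps it down until the lug has passed.
- stop_lug (a point): Centre of the leading (gate +y) face of the bolt's steel stop lug, which reaches across above the housing behind the plunger: 12 mm thick along y, 25 to 33 mm above the rail. Moves with the bolt. With the bolt drawn (0) it is 4 mm behind the plunger's -y end. A fingertip on the plunger fits between this face and the thumb face, 50 mm ahead of it.
- thumb_face (a point): Centre of the face to push on the bolt's red thumb-piece, an upright plate 62 mm wide (gate x = -18 to 44), 12 mm thick along y, 25 to 55 mm above the rail. The point is at gate x = 0, 42 mm above the rail (z axis up), on the side that looks to gate -y; it moves with the bolt. With the bolt drawn (0) the face is 6 mm ahead of the plunger's +y end.
- bolt (a joint): How far the bolt is shot, m: 0 = drawn, 0.060 = fully home against its stop, its tip through the keeper. It slides along gate +y with about 3 N of friction. It starts drawn (0 to 0.003); past about 0.004 it needs the plunger down; from 0.056 on the plunger springs up behind the stop lug and locks it.
- jar: Closed glass mason jar with a steel lid, 82 mm across, 135 mm tall, standing on the table. Origin: centre of its underside. Leave alone.
- pot_tower: Tower of nested brown plastic pots, 126 mm across, 198 mm tall, on the table. Origin: centre of its underside. Leave alone.
- garden_fork: Stainless hand fork with a wooden handle lying on the table, 305 mm long along its x axis, up to 31 mm high. Origin: under its middle. Leave alone.
- kneeling_block: Teal silicone kneeling block lying on the table, 150 x 300 x 40 mm. Origin: centre of its underside. Leave alone.
- mug: Blue mug on the table, 82 mm across, 90 mm tall, handle at its +y. Origin: centre of its underside. Leave alone.
- small_pot: Small brown plastic pot filled with soil, 76 mm across, 60 mm tall, standing on the gate's cap rail 200 to 300 mm behind the plunger. Origin: centre of its underside. Leave alone.

How it is judged:
By the outcome, as a careful person would: the job done as asked, in the order asked, and still so for the second after the job is handed in, with the robot touching nothing.
It also fails if it takes over 34 s, if anything falls off the work surface, if the arm or the gripper's body presses on something with over 40 N, if the wrist force passes 120 N, or if a joint passes its speed limit or range.

ROBOT

A 6-joint arm with a two-finger parallel gripper is mounted at the origin on the work surface. World frame = base frame: x ahead of the robot, y to its left, z up, the work surface at z = 0. Lengths are in m, angles in rad, forces in N, time in s.
With the tool pointing down it reaches from about 0.3 to 0.775 m from the base axis. Payload 14.6 kg.
Tool frame: the origin (TCP) lies between the finger pads; the fingertips stand 11 mm ahead of it and the grasp point (between the pads) lies 8 mm behind it (ctrl.nose_length is the distance from the TCP to the fingertips, in m); z points along the fingers, x is the direction in which the jaws open and shut, and the axes are right-handed (so a half turn about z gives the same grasp; the last joint's range is limited). The gripper opens to 94 mm and grips with 3 to 60 N. Pads are 16 mm wide; open, the fingers measure 119 mm over their backs; the gripper's body (75 mm by 177 mm) begins 78 mm behind the grasp point.
Start: joints at [-1.223, 0.3, 1.521, -0, 1.321, -0.067], TCP at [0.222, -0.503, 0.216] pointing down, gripper open.
Joint ranges: [-3.03, 3.03], [-0.79, 2.21], [0.23, 2.52], [-1.04, 4.18], [0, 3.07], [-2.55, 2.55]. Speed limits (rad/s): [2.22, 2.22, 2.57, 3.14, 3.14, 3.14].

INTERFACE

Orientations are given as [roll, pitch, yaw] about the fixed x, y, z axes, in that order (R = Rz(yaw) Ry(pitch) Rx(roll)).
In Python, from station import ctrl gives the robot as it stands.
- The arm moves only by the tool jog_arm, never from a script. Its argument "increments" is a list of rows, each an object with "delta_pos": the shift along the world's x, y, z in units of 0.25 m (1.0 is 0.25 m), a list of three; "dr": the turn, a rotation vector about the world's x, y, z in units of 0.5 rad (1.0 is 0.5 rad), a list of three. A call has 1 to 20 rows; each row is the pose to reach, as a shift and turn from the pose commanded when the call began; what a row does not reach only later rows make up. A row lasts 1/10 s, in which the tool goes at most 50 mm and 8.59 degrees, less where a joint would pass 70% of its speed; a pose out of reach is approached as far as the arm can. A call with a number of a shift or a turn outside -1 to 1 is refused whole. A call with a gripper value outside its range is refused whole. "fingers" is the gripper's target within -1 to 1 (shut at 1, half-way at 0, fully open at -1), set as the call begins (left out, the last holds). The fingers move at their own pace and stop on an object; "squeeze" is the grip in N (left out, the last holds). Time passes only in rows, so rows that repeat a pose let the fingers close. It gives the time, the measured TCP pose, the force and the opening at its end, in the units of the state.
- ctrl.get_obs(): the state, without advancing time (a new reading comes with each control period).
- ctrl.camera(name): name is "scene" or "top" or "wrist"; returns the picture (384x512x3 uint8, red, green, blue); there is no depth.
- ctrl.camera_info(name): a dict with "vertical_fov" (degrees; the focal length in pixels is half the picture's height over the tangent of half this angle, whatever the lens; pixels are square), "cx", "cy" (the principal point, pixels), "k1" (the pictures are not rectified: a ray, as slopes to the right and down, at radius r is drawn at 1 + k1 r^2 times it, then the intrinsics apply), "rvec" (rotation vector, rad) and "tvec" (3), from world to camera coordinates, as OpenCV has them. Camera axes: x right, y down, z forward; pixel columns grow to the right and rows downward; lengths in m; the calibration is good to about 2 mm. A picture is of the moment at which its call begins: read the wrist's pose just before it. camera_info takes no time and is no camera call; for the wrist camera it gives the pose at the moment of the call.
- ctrl.hand_in(): hands the job in, once; it reports no verdict.
The state is a dict: "time_s": time; "qpos": joint angles; "joint_vel": joint speeds; "tau": joint torques, N m; "ee_pos": TCP position; "eef_rot": TCP orientation; "force": force on the tool from outside, world axes, zero at the start; "moment": the same for the moment, N m; "grip_width": finger opening in m.
Only numpy, scipy, OpenCV 4.12 (cv2) and the standard library are available. Lean on these libraries where they do the work, as an engineer would, in place of code of your own. Each camera call takes 0.05 s, during which the arm holds its last target. There are 200 camera calls.

## Working session

There is one attempt and no reset: what is moved stays moved. The work goes in short steps, Python scripts to look and compute and a tool call to move; the robot and the scene stay as the last step left them, time stands still between calls to the robot, and variables do not carry over. Pictures are saved under pics/ and viewed, and the job is handed in when it is done.

Besides the shell and the picture viewer there is one more tool, called after ">>>" by a JSON object that holds its "method" and its "body", one argument or row to a line. jog_arm: Moves the arm, as the interface text tells. Its arguments: {"type":"object","properties":{"increments":{"type":"array"},"fingers":{"type":"number"},"squeeze":{"type":"number"}},"required":["increments"]}

```bash
mkdir -p pics; ls; python3 - <<'E'
from station import ctrl
import cv2
for n in("scene","top","wrist"):
    im=ctrl.camera(n); cv2.imwrite(f"pics/{n}0.png",cv2.resize(im[:,:,::-1],(800,600),interpolation=cv2.INTER_CUBIC)); print(n,ctrl.camera_info(n))
print(ctrl.get_obs(), ctrl.nose_length)
E
```

```text
pics
scene {'vertical_fov': 48.780500422595594, 'cx': 260.1442917776858, 'cy': 191.71927262406268, 'k1': -0.015840868536696903, 'rvec': array([ 2.2648463 ,  0.98337759, -0.35489763]), 'tvec': array([-0.34895186, -0.18549666,  1.53308091])}
top {'vertical_fov': 44.4817325852037, 'cx': 247.24066254514233, 'cy': 190.73712204182485, 'k1': -0.18911993425282297, 'rvec': array([ 2.17117843, -2.12168848,  0.17734054]), 'tvec': array([0.01138686, 0.49320282, 1.48320763])}
wrist {'vertical_fov': 63.75581450286336, 'cx': 254.77476655748157, 'cy': 191.65051677294713, 'k1': -0.07439627720197695, 'rvec': array([-2.46649842,  1.60813037,  0.18669337]), 'tvec': array([-0.55007327, -0.02480036,  0.3899303 ])}
{'time_s': 0.15, 'qpos': array([-1.22260807e+00,  3.00353280e-01,  1.52143622e+00,  1.72489587e-05,
        1.32072192e+00, -6.65834475e-02]), 'joint_vel': array([ 0.00075627, -0.00222057, -0.00193615, -0.00116176,  0.00101753,
       -0.00054676]), 'tau': array([-1.27955296e-03, -5.31960654e+01, -3.52822101e+01,  7.08107441e-02,
        2.36001477e-02, -5.51235098e-05]), 'ee_pos': array([ 0.22158219, -0.5031758 ,  0.21601224]), 'eef_rot': array([-3.14151485e+00,  9.15623123e-04, -1.15602887e+00]), 'force': array([-0.39130017,  0.49115661,  0.55570962]), 'moment': array([-0.04804595, -0.02446503,  0.00763665]), 'grip_width': 0.09417992338127057} 0.011
```

View pics/scene0.png

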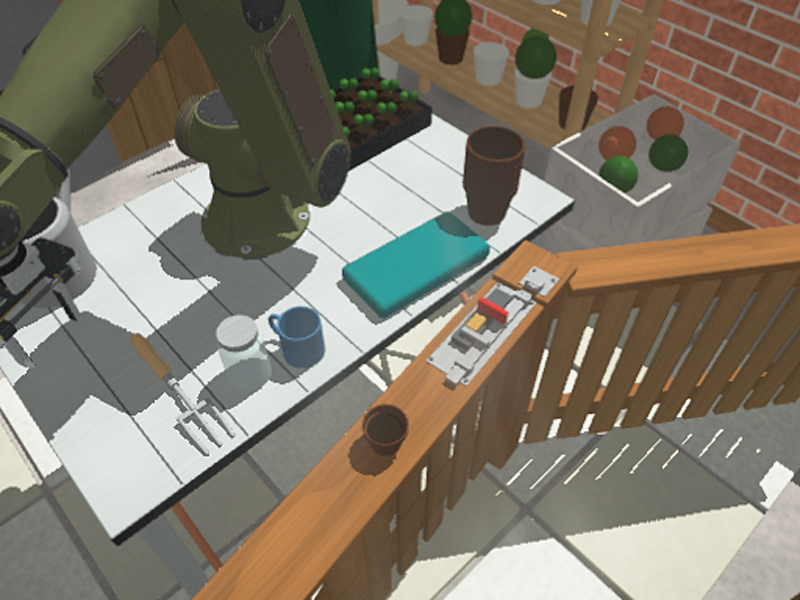

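View pics/top0.png

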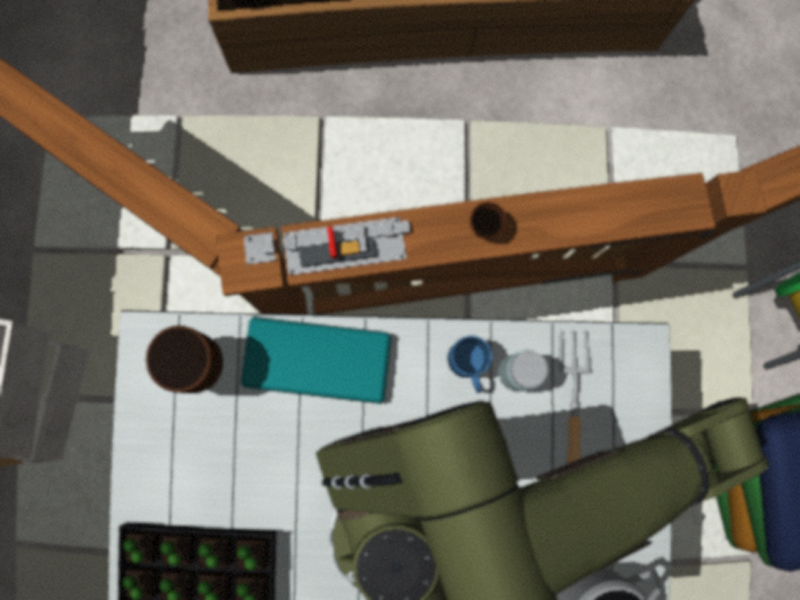

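View pics/wrist0.png

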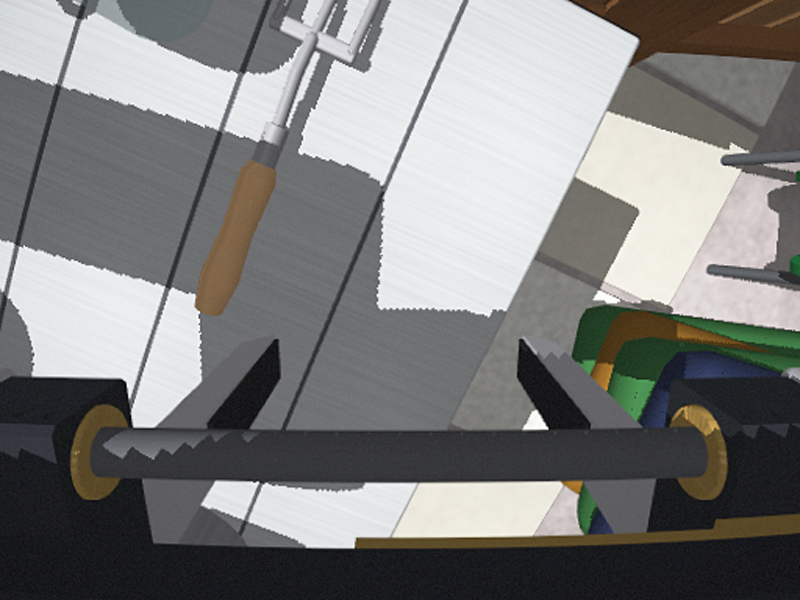

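The scene view shows the latch at about (480,320) of 800x600, and the top view at (345,247). The mug and jar stand between the arm and the gate, and the small pot is on the rail at (385,430) in the scene view. I'll enlarge the latch next.

```bash
cat > h.py <<'E'
import numpy as np, cv2
from station import ctrl
def cam(n, info=None):
    i=info or ctrl.camera_info(n); f=192/np.tan(np.radians(i["vertical_fov"]/2))
    return np.array([[f,0,i["cx"]],[0,f,i["cy"]],[0,0,1]]),np.array([i["k1"],0,0,0,0]),np.array(i["rvec"]),np.array(i["tvec"])
def proj(n,P,info=None):
    K,d,r,t=cam(n,info); return cv2.projectPoints(np.float64(P).reshape(-1,3),r,t,K,d)[0][:,0]
def ray(n,uv,z,info=None):
    K,d,r,t=cam(n,info); q=cv2.undistortPoints(np.float64(uv).reshape(-1,1,2),K,d)[:,0]
    R=cv2.Rodrigues(r)[0]; c=-R.T@t; v=np.c_[q,np.ones(len(q))]@R
    return c+v*((z-c[2])/v[:,2])[:,None]
def crop(n,name,x,y,w,h,s,im=None):
    im=ctrl.camera(n) if im is None else im
    cv2.imwrite(f"pics/{name}.png",cv2.resize(im[y:y+h,x:x+w,::-1],(w*s,h*s),interpolation=cv2.INTER_CUBIC))
E
python3 - <<'E'
from h import *
crop("scene","s1",265,145,110,110,5)
crop("top","t1",135,130,135,60,6)
E
```

```text
(no output)
```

View pics/s1.png

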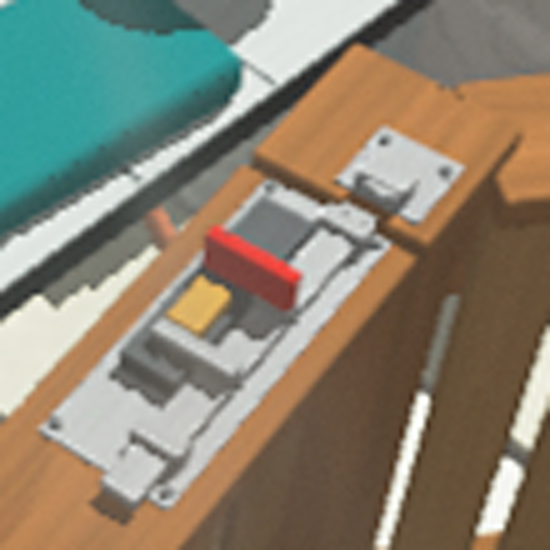

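View pics/t1.png

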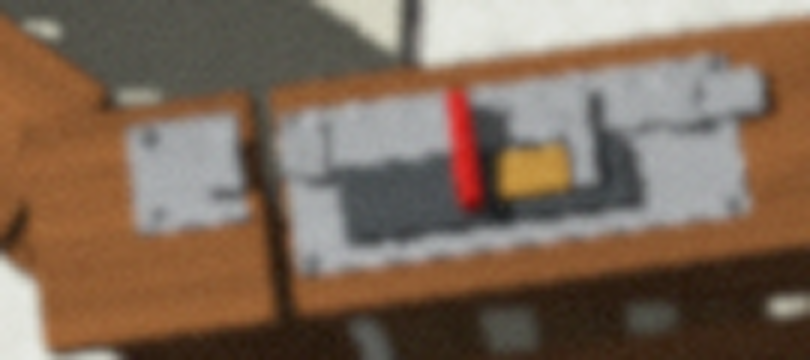

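```bash
cat > fit.py <<'E'
from h import *
from scipy.optimize import least_squares
# gate pts (mm) , crop px ; 'b' flag moves with bolt
T=[((12,20,32),0,(498,150)),((12,-20,32),0,(568,145)),((-12,-20,32),0,(573,192)),((-12,20,32),0,(502,198)),
   ((-22,-50,20),0,(641,205)),((-22,105,20),0,(348,243)),((18,105,20),0,(341,168)),
   ((44,38,55),1,(447,92)),((44,26,55),1,(468,92)),((-18,26,55),1,(482,207)),((-18,38,55),1,(463,210))]
S=[((12,20,32),0,(232,293)),((-12,20,32),0,(188,277)),((-12,-20,32),0,(166,312)),((12,-20,32),0,(207,332)),
   ((-18,26,55),1,(205,238)),((44,26,55),1,(292,285)),((44,38,55),1,(301,272)),((-18,38,55),1,(213,227)),((-22,105,20),0,(260,197)),((-22,-50,20),0,(118,350))]
iT,iS=ctrl.camera_info("top"),ctrl.camera_info("scene")
def W(p,L):
    x,y,z,a,b=p; q=np.array([l[0] for l in L],float)/1e3; q[:,1]+=np.array([l[1] for l in L])*b
    c,s=np.cos(a),np.sin(a); return np.c_[x+c*q[:,0]-s*q[:,1],y+s*q[:,0]+c*q[:,1],z+q[:,2]]
def res(p):
    t=proj("top",W(p,T),iT)-(np.array([l[2] for l in T])/6+[135,130]-.4)
    s=proj("scene",W(p,S),iS)-(np.array([l[2] for l in S])/5+[265,145]-.4)
    return np.r_[t,s].ravel()
for p0 in ([.7,.15,.06,0,0],):
    r=least_squares(res,p0,loss="soft_l1"); print(r.x.round(4)); print(r.fun.reshape(-1,2).round(1))
for n in [0.08]:
    r=least_squares(lambda q:res([q[0],q[1],n,q[2],q[3]]),[.7,.15,0,0],loss="soft_l1"); print(r.x.round(4),r.cost)
a=r.x[2]
if 1:
    small=ray("top",[[488/800*512,220/600*384]],.14,iT); print("pot",small, "plunger y axis",-np.sin(a),np.cos(a))
    print("block/mug etc",ray("top",np.array([[250,318],[392,335],[468,355],[527,370],[182,358]])*.64,.09,iT).round(3))
E
python3 fit.py
```

```text
[0.5897 0.1003 0.0463 0.1612 0.0028]
[[-0.5  0.8]
 [ 0.2 -0. ]
 [ 0.4 -0.6]
 [-0.2  0.1]
 [-1.2 -0.2]
 [-0.3 -0. ]
 [-0.6  0.4]
 [-0.2 -0.1]
 [ 0.1 -0.6]
 [ 0.2 -0.7]
 [-0.4 -0.7]
 [ 0.   0.1]
 [ 2.  -0.5]
 [-1.2  0.8]
 [-2.5  0.8]
 [-0.8 -0.5]
 [-0.2  0.2]
 [ 0.2  0.2]
 [-0.1 -0.7]
 [-0.1 -0.3]
 [-0.5  0.5]]
[0.5884 0.0966 0.1914 0.0025] 80.43206468795387
pot [[ 0.6381318 -0.1741469  0.14     ]] plunger y axis -0.19022232153511376 0.9817410393733125
block/mug etc [[ 0.438  0.295  0.09 ]
 [ 0.411  0.01   0.09 ]
 [ 0.374 -0.142  0.09 ]
 [ 0.346 -0.26   0.09 ]
 [ 0.353  0.429  0.09 ]]
```

Fit: gate origin at about (0.590, 0.100), rail top z≈0.046, yaw≈0.16 and bolt at about 3 mm. Residuals are under 1 px, apart from the soft plunger corners in the scene view. I'll move high to a hover over the plunger with the fingers shut.

>>> {"method": "jog_arm", "body": {
  "increments": [
    {"delta_pos": [0.08,0.14,0],"dr": [0,0,0.15]},
    {"delta_pos": [0.16,0.28,0],"dr": [0,0,0.3]},
    {"delta_pos": [0.25,0.41,0],"dr": [0,0,0.45]},
    {"delta_pos": [0.33,0.55,0],"dr": [0,0,0.6]},
    {"delta_pos": [0.41,0.68,0],"dr": [0,0,0.75]},
    {"delta_pos": [0.49,0.82,0],"dr": [0,0,0.88]}
  ],
  "fingers": 1,
  "squeeze": 20
}}

```text
time_s: 0.85
ee_pos: [0.3447, -0.297, 0.2165]
eef_rot: [3.142, -0.0, -0.713]
force: [0.2, -0.7, -0.0]
grip_width: 0.0493
```

>>> {"method": "jog_arm", "body": {
  "increments": [
    {"delta_pos": [0.08,0.14,0],"dr": [0,0,0.15]},
    {"delta_pos": [0.16,0.28,0],"dr": [0,0,0.3]},
    {"delta_pos": [0.25,0.41,0],"dr": [0,0,0.45]},
    {"delta_pos": [0.33,0.55,0],"dr": [0,0,0.6]},
    {"delta_pos": [0.41,0.68,0],"dr": [0,0,0.75]},
    {"delta_pos": [0.49,0.82,0],"dr": [0,0,0.88]}
  ]
}}

```text
time_s: 1.45
ee_pos: [0.4672, -0.0919, 0.2165]
eef_rot: [3.142, -0.0, -0.273]
force: [1.0, -1.3, -0.3]
grip_width: 0.002
```

>>> {"method": "jog_arm", "body": {
  "increments": [
    {"delta_pos": [0.08,0.14,0],"dr": [0,0,0.15]},
    {"delta_pos": [0.16,0.28,0],"dr": [0,0,0.3]},
    {"delta_pos": [0.25,0.41,0],"dr": [0,0,0.45]},
    {"delta_pos": [0.33,0.55,0],"dr": [0,0,0.6]},
    {"delta_pos": [0.41,0.68,0],"dr": [0,0,0.75]},
    {"delta_pos": [0.49,0.81,0],"dr": [0,0,0.88]},
    {"delta_pos": [0.49,0.81,0],"dr": [0,0,0.88]},
    {"delta_pos": [0.49,0.81,0],"dr": [0,0,0.88]}
  ]
}}

```text
time_s: 2.25
ee_pos: [0.589, 0.1095, 0.2158]
eef_rot: [3.141, 0.001, 0.165]
force: [0.5, -0.3, -0.7]
grip_width: 0.0005
```

```bash
python3 - <<'E'
from h import *
o=ctrl.get_obs(); i=ctrl.camera_info("wrist"); im=ctrl.camera("wrist")
cv2.imwrite("pics/w1raw.png",im[:,:,::-1]); np.save("w1.npy",np.array([i],dtype=object),allow_pickle=True)
cv2.imwrite("pics/w1.png",cv2.resize(im[:,:,::-1],(800,600),interpolation=cv2.INTER_CUBIC))
print(o["time_s"],o["ee_pos"],o["eef_rot"],o["force"],o["grip_width"])
E
```

```text
2.25 [0.5889797  0.10947995 0.21584123] [3.14149841e+00 1.04462288e-03 1.64561426e-01] [ 0.46268062 -0.29582081 -0.72264167] 0.0004804495068928699
```

View pics/w1.png

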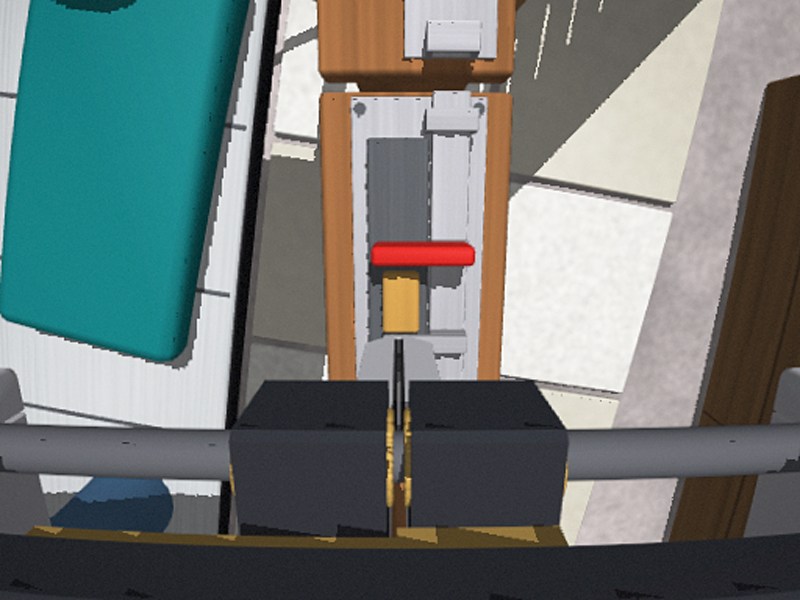

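The wrist view shows the latch well aligned: plunger at (383–419, 270–332), red thumb at (372–475, 243–265), housing end at v≈138. I'll enlarge it and refit.

```bash
python3 - <<'E'
from h import *
im=cv2.imread("pics/w1raw.png")[:,:,::-1]
crop("wrist","w1c",220,75,100,160,5,im)
E
```

```text
(no output)
```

View pics/w1c.png

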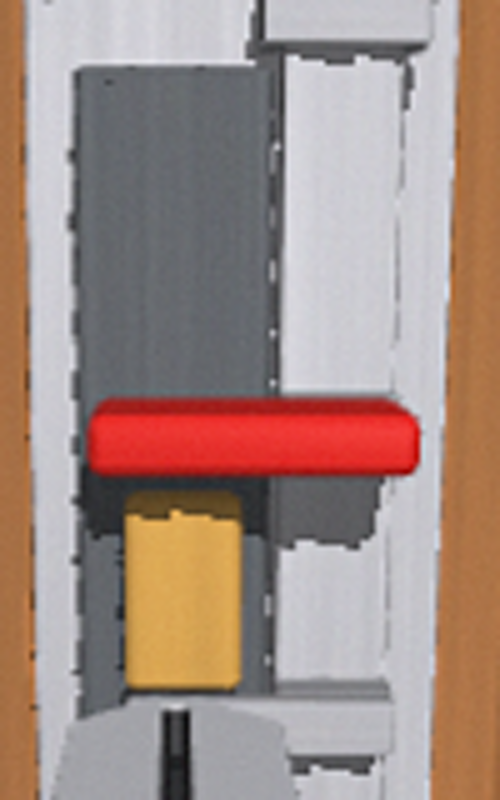

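```bash
cat > fit2.py <<'E'
import io,contextlib
with contextlib.redirect_stdout(io.StringIO()):
    from fit import *
iW=np.load("w1.npy",allow_pickle=True)[0]
Wp=[((-12,20,32),0,(125,491)),((12,20,32),0,(242,491)),((12,-20,32),0,(242,689)),((-12,-20,32),0,(125,689)),
((-22,105,20),0,(75,66)),((18,105,20),0,(269,66)),((-18,26,55),1,(88,474)),((44,26,55),1,(420,474))]
def rw(p): return proj("wrist",W(p,Wp),iW)-(np.array([l[2] for l in Wp])/5+[220,75]-.4)
R=cv2.Rodrigues(iW["rvec"])[0]; print("cam",-R.T@iW["tvec"])
for f in (lambda p:rw(p).ravel(), lambda p:np.r_[res(p),rw(p).ravel()]):
    r=least_squares(f,[.59,.1,.046,.16,.003],loss="soft_l1"); print(r.x.round(4),rw(r.x).round(1).tolist())
E
python3 fit2.py
```

```text
cam [0.57794624 0.17322544 0.38448252]
[0.5912 0.1011 0.0442 0.1674 0.0021] [[-0.2, 1.0], [0.2, 1.0], [-0.1, -0.7], [0.2, -0.7], [-0.6, -0.1], [0.8, -0.2], [-0.1, 0.1], [-0.2, -0.1]]
[0.5909 0.1011 0.0455 0.1664 0.0023] [[-0.5, 1.2], [-0.1, 1.2], [-0.4, -0.4], [-0.1, -0.3], [-0.8, -0.2], [0.7, -0.3], [-0.5, 0.1], [-0.2, 0.0]]
```

>>> {"method": "jog_arm", "body": {
  "increments": [
    {"delta_pos": [0,0,-0.12]},
    {"delta_pos": [0,0,-0.26]},
    {"delta_pos": [0,0,-0.38]},
    {"delta_pos": [0,0,-0.46]},
    {"delta_pos": [0,0,-0.488]},
    {"delta_pos": [0,0,-0.488]},
    {"delta_pos": [0,0,-0.488]}
  ]
}}

```text
invalid input
```

>>> {"method": "jog_arm", "body": {
  "increments": [
    {"delta_pos": [0,0,-0.008]},
    {"delta_pos": [0,0,-0.016]},
    {"delta_pos": [0,0,-0.024]},
    {"delta_pos": [0,0,-0.032]},
    {"delta_pos": [0,0,-0.032]},
    {"delta_pos": [0,0,-0.032]}
  ]
}}

```text
invalid input
```

```bash
python3 - <<'E'
from h import *
o=ctrl.get_obs(); print(o["time_s"],o["ee_pos"],o["force"])
crop("scene","s2",265,145,110,110,5)
E
```

```text
2.3 [0.58884502 0.10875797 0.21615224] [-0.13549418 -0.28606174 -0.30421779]
```

View pics/s2.png

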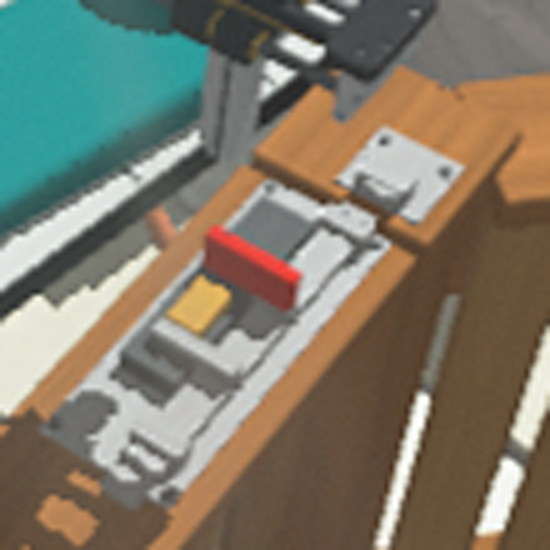

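Both calls were refused because `dr` was left out, so nothing moved. The latch is unchanged, and I'll repeat the descent with `dr`.

>>> {"method": "jog_arm", "body": {
  "increments": [
    {"delta_pos": [0,0,-0.12],"dr": [0,0,0]},
    {"delta_pos": [0,0,-0.26],"dr": [0,0,0]},
    {"delta_pos": [0,0,-0.38],"dr": [0,0,0]},
    {"delta_pos": [0,0,-0.46],"dr": [0,0,0]},
    {"delta_pos": [0,0,-0.488],"dr": [0,0,0]},
    {"delta_pos": [0,0,-0.488],"dr": [0,0,0]},
    {"delta_pos": [0,0,-0.488],"dr": [0,0,0]}
  ]
}}

```text
time_s: 3.05
ee_pos: [0.5897, 0.1088, 0.0959]
eef_rot: [3.141, -0.002, 0.163]
force: [-1.0, 0.5, -0.6]
grip_width: 0.0002
```

>>> {"method": "jog_arm", "body": {
  "increments": [
    {"delta_pos": [0,0,-0.008],"dr": [0,0,0]},
    {"delta_pos": [0,0,-0.016],"dr": [0,0,0]},
    {"delta_pos": [0,0,-0.024],"dr": [0,0,0]},
    {"delta_pos": [0,0,-0.032],"dr": [0,0,0]},
    {"delta_pos": [0,0,-0.032],"dr": [0,0,0]},
    {"delta_pos": [0,0,-0.032],"dr": [0,0,0]}
  ]
}}

```text
time_s: 3.65
ee_pos: [0.5895, 0.1091, 0.0867]
eef_rot: [3.141, -0.001, 0.164]
force: [2.1, -0.9, 4.9]
grip_width: 0.0004
```

```bash
python3 - <<'E'
from h import *
o=ctrl.get_obs(); print(o["time_s"],o["ee_pos"],o["force"])
crop("scene","s3",265,145,110,110,5)
E
```

```text
3.65 [0.58949081 0.10914444 0.08673477] [ 2.0817873  -0.85543689  4.85018633]
```

View pics/s3.png

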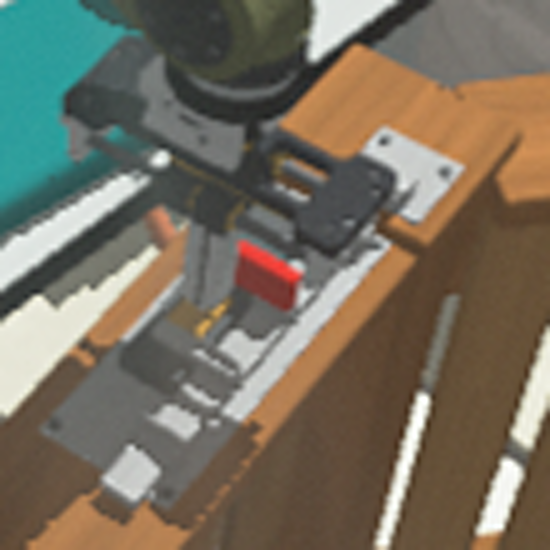

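Contact on the plunger at about TCP z 0.088, 4.9 N. I'll press further and watch the force.

>>> {"method": "jog_arm", "body": {
  "increments": [
    {"delta_pos": [0,0,-0.008],"dr": [0,0,0]},
    {"delta_pos": [0,0,-0.016],"dr": [0,0,0]},
    {"delta_pos": [0,0,-0.024],"dr": [0,0,0]},
    {"delta_pos": [0,0,-0.028],"dr": [0,0,0]},
    {"delta_pos": [0,0,-0.028],"dr": [0,0,0]}
  ]
}}

```text
time_s: 4.2
ee_pos: [0.5895, 0.1092, 0.0798]
eef_rot: [3.142, -0.001, 0.164]
force: [1.2, -1.2, 7.2]
grip_width: 0.0004
```

>>> {"method": "jog_arm", "body": {
  "increments": [
    {"delta_pos": [0,0,-0.004],"dr": [0,0,0]},
    {"delta_pos": [0,0,-0.004],"dr": [0,0,0]},
    {"delta_pos": [0,0,-0.004],"dr": [0,0,0]}
  ]
}}

```text
time_s: 4.5
ee_pos: [0.5895, 0.1092, 0.0792]
eef_rot: [3.141, -0.001, 0.164]
force: [-0.1, -1.3, 9.2]
grip_width: 0.0001
```

>>> {"method": "jog_arm", "body": {
  "increments": [
    {"delta_pos": [0,0,-0.004],"dr": [0,0,0]},
    {"delta_pos": [0,0,-0.004],"dr": [0,0,0]},
    {"delta_pos": [0,0,-0.004],"dr": [0,0,0]}
  ]
}}

```text
time_s: 4.8
ee_pos: [0.5896, 0.1092, 0.0791]
eef_rot: [3.141, -0.001, 0.164]
force: [-5.2, -1.9, 19.3]
grip_width: 0.0004
```

Flush at TCP z≈0.079, where the force rises to 19 N. I'll back off about 1 mm and slide along gate +y until the tip meets the thumb-piece.

>>> {"method": "jog_arm", "body": {
  "increments": [
    {"delta_pos": [0,0,0.01],"dr": [0,0,0]},
    {"delta_pos": [0,0,0.01],"dr": [0,0,0]},
    {"delta_pos": [-0.003,0.016,0.01],"dr": [0,0,0]},
    {"delta_pos": [-0.005,0.032,0.01],"dr": [0,0,0]},
    {"delta_pos": [-0.007,0.044,0.01],"dr": [0,0,0]},
    {"delta_pos": [-0.007,0.044,0.01],"dr": [0,0,0]}
  ]
}}

```text
time_s: 5.4
ee_pos: [0.5877, 0.1199, 0.0804]
eef_rot: [3.141, -0.001, 0.164]
force: [0.4, -2.4, 6.5]
grip_width: 0.0003
```

>>> {"method": "jog_arm", "body": {
  "increments": [
    {"delta_pos": [-0.002,0.01,0],"dr": [0,0,0]},
    {"delta_pos": [-0.003,0.02,0],"dr": [0,0,0]},
    {"delta_pos": [-0.003,0.02,0],"dr": [0,0,0]},
    {"delta_pos": [-0.003,0.02,0],"dr": [0,0,0]}
  ]
}}

```text
time_s: 5.8
ee_pos: [0.5869, 0.1245, 0.0804]
eef_rot: [3.141, -0.0, 0.164]
force: [0.4, -5.3, 7.1]
grip_width: 0.0009
```

```bash
python3 - <<'E'
from h import *
o=ctrl.get_obs(); print(o["time_s"],o["ee_pos"],o["force"])
crop("scene","s4",265,145,110,110,5)
E
```

```text
5.8 [0.58691611 0.12452448 0.08037802] [ 0.43321997 -5.30462875  7.08328   ]
```

View pics/s4.png

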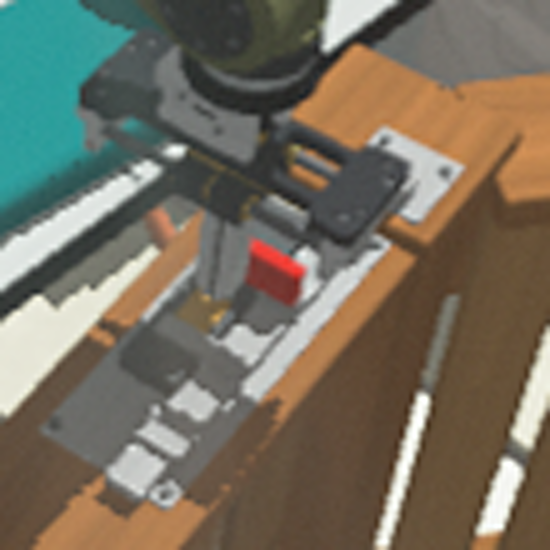

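Fy is -5.3 N, which fits 3 N bolt friction plus finger drag, so the tip is moving the bolt. The plunger is held (7 N, about 11 mm down). Continuing.

>>> {"method": "jog_arm", "body": {
  "increments": [
    {"delta_pos": [-0.002,0.012,0],"dr": [0,0,0]},
    {"delta_pos": [-0.004,0.024,0],"dr": [0,0,0]},
    {"delta_pos": [-0.006,0.036,0],"dr": [0,0,0]},
    {"delta_pos": [-0.008,0.048,0],"dr": [0,0,0]}
  ]
}}

```text
time_s: 6.25
ee_pos: [0.5849, 0.1364, 0.0802]
eef_rot: [3.14, -0.0, 0.164]
force: [2.0, -7.1, 5.1]
grip_width: 0.0003
```

>>> {"method": "jog_arm", "body": {
  "increments": [
    {"delta_pos": [-0.003,0.016,0],"dr": [0,0,0]},
    {"delta_pos": [-0.005,0.032,0],"dr": [0,0,0]},
    {"delta_pos": [-0.008,0.048,0],"dr": [0,0,0]},
    {"delta_pos": [-0.011,0.064,0],"dr": [0,0,0]},
    {"delta_pos": [-0.013,0.08,0],"dr": [0,0,0]}
  ]
}}

```text
time_s: 6.75
ee_pos: [0.5816, 0.1565, 0.0801]
eef_rot: [3.14, -0.0, 0.164]
force: [0.1, -6.3, 5.2]
grip_width: 0.0004
```

>>> {"method": "jog_arm", "body": {
  "increments": [
    {"delta_pos": [-0.003,0.016,0],"dr": [0,0,0]},
    {"delta_pos": [-0.005,0.032,0],"dr": [0,0,0]},
    {"delta_pos": [-0.008,0.048,0],"dr": [0,0,0]},
    {"delta_pos": [-0.011,0.064,0],"dr": [0,0,0]},
    {"delta_pos": [-0.011,0.064,0],"dr": [0,0,0]}
  ]
}}

```text
time_s: 7.25
ee_pos: [0.5785, 0.1732, 0.0797]
eef_rot: [3.141, 0.001, 0.164]
force: [-0.3, -0.4, 0.7]
grip_width: 0.0003
```

>>> {"method": "jog_arm", "body": {
  "increments": [
    {"delta_pos": [-0.002,0.012,0],"dr": [0,0,0]},
    {"delta_pos": [-0.002,0.012,0],"dr": [0,0,0]},
    {"delta_pos": [-0.002,0.012,0],"dr": [0,0,0]}
  ]
}}

```text
time_s: 7.55
ee_pos: [0.5778, 0.1763, 0.0796]
eef_rot: [-3.141, 0.001, 0.164]
force: [0.6, -0.4, -0.6]
grip_width: 0.0004
```

```bash
python3 - <<'E'
from h import *
o=ctrl.get_obs(); print(o["time_s"],o["ee_pos"],o["force"])
crop("scene","s5",265,145,110,110,5)
E
```

```text
7.55 [0.57783144 0.17629569 0.07960761] [ 0.55057043 -0.43999523 -0.64926998]
```

View pics/s5.png

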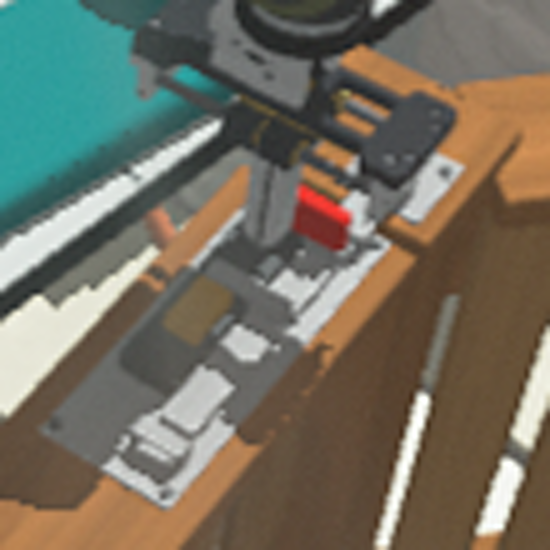

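The force fell to zero and the plunger pad (200,310) looks up behind the lug. I'll push a little more, to feel the stop.

>>> {"method": "jog_arm", "body": {
  "increments": [
    {"delta_pos": [-0.001,0.006,0],"dr": [0,0,0]},
    {"delta_pos": [-0.001,0.008,0],"dr": [0,0,0]},
    {"delta_pos": [-0.001,0.008,0],"dr": [0,0,0]}
  ]
}}

```text
time_s: 7.9
ee_pos: [0.5778, 0.1768, 0.0797]
eef_rot: [3.14, 0.001, 0.164]
force: [-1.0, -10.6, 0.4]
grip_width: 0.0007
```

>>> {"method": "jog_arm", "body": {
  "increments": [
    {"delta_pos": [-0.001,0.006,0],"dr": [0,0,0]},
    {"delta_pos": [-0.001,0.008,0],"dr": [0,0,0]},
    {"delta_pos": [-0.001,0.008,0],"dr": [0,0,0]}
  ]
}}

```text
time_s: 8.2
ee_pos: [0.5778, 0.1769, 0.0797]
eef_rot: [3.137, 0.002, 0.163]
force: [0.5, -23.8, 2.1]
grip_width: 0.0008
```

The bolt is against its hard stop: 24 N with no movement. I'll back off in −y, rise, and check with the wrist camera.

>>> {"method": "jog_arm", "body": {
  "increments": [
    {"delta_pos": [0.002,-0.016,0],"dr": [0,0,0]},
    {"delta_pos": [0.007,-0.04,0.01],"dr": [0,0,0]},
    {"delta_pos": [0.007,-0.04,0.1],"dr": [0,0,0]},
    {"delta_pos": [0.007,-0.04,0.25],"dr": [0,0,0]},
    {"delta_pos": [0.007,-0.04,0.4],"dr": [0,0,0]},
    {"delta_pos": [0.007,-0.04,0.5],"dr": [0,0,0]},
    {"delta_pos": [0.007,-0.2,0.56],"dr": [0,0,0]},
    {"delta_pos": [0.007,-0.36,0.56],"dr": [0,0,0]},
    {"delta_pos": [0.007,-0.4,0.56],"dr": [0,0,0]},
    {"delta_pos": [0.007,-0.4,0.56],"dr": [0,0,0]},
    {"delta_pos": [0.007,-0.4,0.56],"dr": [0,0,0]}
  ]
}}

```text
time_s: 9.3
ee_pos: [0.5794, 0.081, 0.2198]
eef_rot: [-3.141, 0.0, 0.164]
force: [0.7, 0.6, -0.0]
grip_width: 0.0006
```

```bash
python3 - <<'E'
from h import *
o=ctrl.get_obs(); print(o["time_s"],o["ee_pos"],o["force"])
i=ctrl.camera_info("wrist"); a=ctrl.camera("wrist"); b=ctrl.camera("scene")
K=np.hstack([cv2.resize(a[20:260,190:350],(400,600),interpolation=cv2.INTER_CUBIC),cv2.resize(b[145:255,265:338+2],(400,600),interpolation=cv2.INTER_CUBIC)])
cv2.imwrite("pics/e1.png",K[:,:,::-1])
c,s=np.cos(.167),np.sin(.167)
for n,(x,y,z) in dict(thumb_home_L=(-18,86,55),thumb_home_R=(44,86,55),pl_up=(-12,20,32),pl_down=(-12,20,20),pl_up2=(12,-20,32),lug=(0,36,33)).items():
    P=[.591+(c*x-s*y)/1e3,.101+(s*x+c*y)/1e3,.046+z/1e3]
    print(n,((proj("wrist",P,i)[0]-[190,20])*2.5).round(0), "scene full",(proj("scene",P)[0]).round(1))
crop("scene","e2",265,145,110,110,5,b); cv2.imwrite("pics/e3.png",cv2.resize(b[:,:,::-1],(800,600)))
E
```

```text
9.3 [0.57936047 0.080955   0.21979946] [ 0.705531    0.59568057 -0.01869261]
thumb_home_L [154. 138.] scene full [315.7 180.4]
thumb_home_R [328. 139.] scene full [333.5 189.9]
pl_up [171. 319.] scene full [304.7 199.7]
pl_down [170. 316.] scene full [304.3 202.2]
pl_up2 [229. 416.] scene full [304. 212.]
lug [201. 278.] scene full [311. 198.]
```

View pics/e1.png

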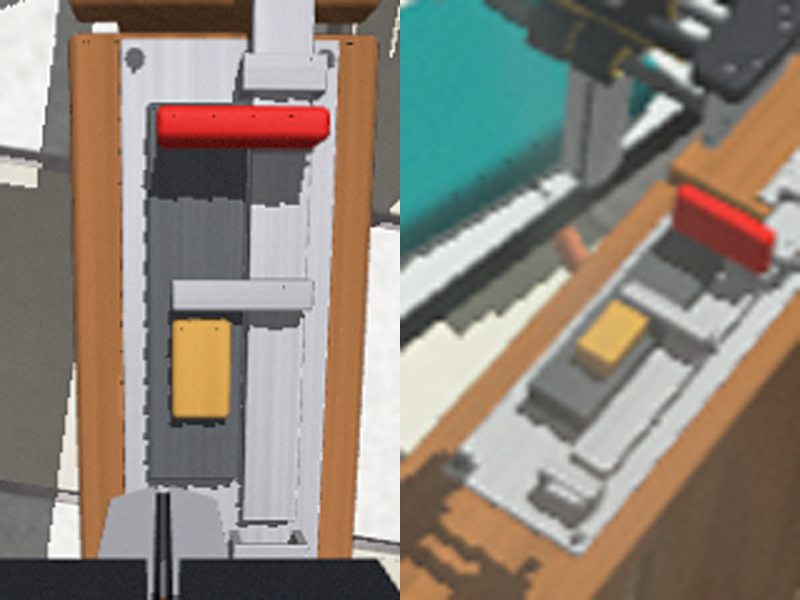

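View pics/e2.png

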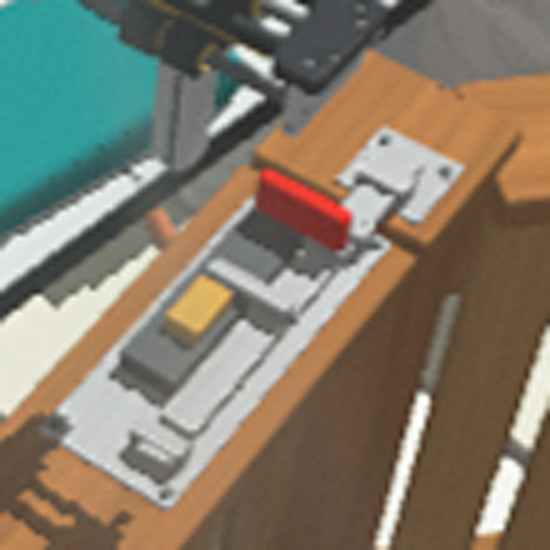

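View pics/e3.png

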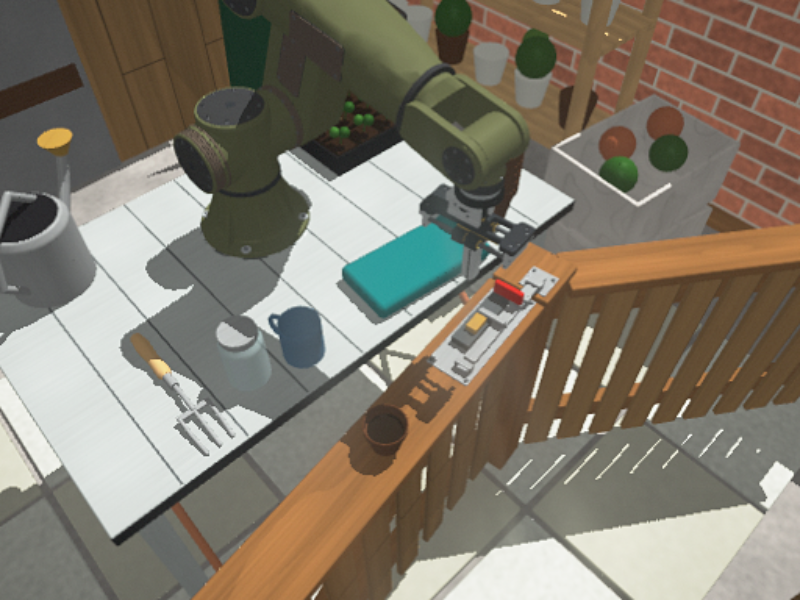

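The bolt is through the staple, the lug front is at v≈280 (278 predicted for fully home), and the plunger is up at (172–230, 320–418), where "right up" is predicted. The other objects look unmoved and the robot touches nothing, so I'm handing in.

```bash
python3 -c "
from station import ctrl
print(ctrl.hand_in())"
```

```text
the job is handed in; nothing more can be done
None
```

The bolt is fully home in the keeper and the plunger has sprung up behind it. The job was handed in after about 9.5 s of robot time.

**What I did:** With the fingers shut, I pressed the plunger flush (19 N at the bottom) and eased up about 1 mm. Keeping it down, I slid the tip along gate +y against the red thumb-piece, needing about 5–7 N, until the bolt met its stop. I then backed off and lifted clear.

**Last checks:**
- **Bolt stop:** it held firm at 24 N with no movement.
- **Bolt position:** the wrist picture shows the stop lug past the plunger, within about 1 mm of its predicted home position. The scene picture shows the bar through the staple.
- **Plunger:** its pad appears where "right up" was predicted, with a shadow around it. In the wrist view, up and down differ by only about 3 pixels, so the scene picture is the better evidence.
- **Surroundings:** the small pot and the objects on the table look unmoved, judged by eye only. The robot is clear, with force readings under 1 N.

**What disagreed:**
- **Refused calls:** the first two descent calls were refused because I left out `dr`; nothing moved.
- **Flush height:** it came about 2.5 mm higher than the camera fit predicted, so I pressed by force instead.
- **Thumb edge:** the thumb-piece's lower edge showed 8 pixels off its predicted home position. I put this down to the camera seeing the plate's front face, since the lug and the hard stop both fit fully home.

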